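# Check the tip trimmer's temperature, then hold its spring guard open

## Task

The tip trimmer has just been running: take the pen thermometer from its blue holder, hold it upright and still, nose down, a few centimetres above the middle of the black heat spot on the motor housing for two seconds without touching the machine, and stand it back in its holder. Only then lift the trimmer's clear sprung guard by its yellow bar handle to 50 degrees (within about 5) and keep holding it there with the gripper: finish while still holding, since it snaps shut if let go. Leave the file, copper tube and hand trimmer where they are.

Things in the scene. Friction and masses are not known exactly. Their poses are not given: they have to be found in the camera images.
- thermo_center (a point): Centre (half-way up) of the loose pen thermometer: a round grey stick 150 mm long, 0.12 kg, standing nose down in the holder, z axis up along the stick. Upper body 28 mm in diameter (from 45 to 144 mm above the nose tip; orange band at 55 to 63 mm), nose below it 18 mm. The holder hides its lowest 52 mm: grip it 25 to 45 mm above this centre.
- thermo_nose (a point): Tip of the thermometer's nose, the middle of its flat lower end, 75 mm below thermo_center along the stick. It measures straight out of this end.
- holder_floor (a point): Middle of the inner floor of the thermometer's holder, 8 mm above the bench: a fixed blue round tube on a 90 mm square aluminium plate; bore 35 mm in diameter, rim 52 mm above this floor (60 mm above the bench). The nose tip stands on this floor.
- spot (a point): Centre of the black heat spot (26 mm across, in a white ring) on the flat top of the fixed tip trimmer's green motor housing, 117 mm above the bench, facing up. Axes are the trimmer's: x from its front (handle side, nearer the robot) to its rear, z up. Housing 150 x 100 mm (x, y), grey base 200 x 250 x 36 mm. The trimmer's position and yaw vary.
- guard_handle (a point): Middle of the guard's yellow bar handle: round bar 12 mm in diameter, 104 mm long, parallel to the hinge, on two arms at its ends 55 mm in front of the guard's front edge, so fingers fit before and behind it. Moves on a 155 mm radius about guard_hinge; shut, it is level with the hinge, 100 mm above the bench, over the 36 mm high base. Axes turn with the guard: y along the bar, x to the hinge.
- guard_hinge (a point): Middle of the guard's horizontal hinge axis (along the trimmer's y), 100 mm above the bench, 155 mm behind the shut handle. Fixed to the trimmer; axes as spot. A thin steel arc beside the guard (radius 50 mm, 72 mm from here along -y, reaching 146 mm above the bench, the highest part) has a red bead at 50 degrees: seen from the side, the guard's top plate points at the bead when 50 degrees open.
- guard (a joint): Opening angle of the clear guard in rad: 0 shut (top plate level), growing as the handle rises; 50 degrees is 0.873; stop at 1.6. Weight and a spring always pull it shut: about 3 N at the handle. Guard 95 x 120 x 50 mm.
- tube: Loose copper burnishing tube, 30 mm in diameter, 60 mm tall, standing on the bench; origin at the middle of its underside. Leave alone.
- shaper: Loose steel hand trimmer, a cylinder 30 mm in diameter, 45 mm tall, standing on the bench; origin at the middle of its underside. Leave alone.
- file: Loose bronze-coloured shaping file with a dark wooden handle, 140 mm long (along its x), 20 mm wide, 12 mm high, lying on the bench; origin at its underside near the middle. Leave alone.
Mind the look-alikes: they are no part of the job. Of the things that look like the part that bears thermo_center, the middle-sized one is meant. There is more than one size of the part that bears holder_floor; the job needs the largest.

How it is judged:
By the outcome, as a careful person would: the job done as asked, in the order asked, and still so for the second after the job is handed in, while the arm keeps its last pose, push and grip.
It also fails if it takes over 64 s, if anything falls off the work surface, if the arm or the gripper's body presses on something with over 40 N, if the wrist force passes 120 N, or if a joint passes its speed limit or range.

## Robot

A 7-joint arm with a two-finger parallel gripper is mounted at the origin on the work surface. World frame = base frame: x ahead of the robot, y to its left, z up, the work surface at z = 0. Lengths are in mm, angles in degrees, forces in N, time in s.
With the tool pointing down it reaches from about 425 to 875 mm from the base axis. Payload 8.4 kg.
Tool frame: the origin (TCP) lies between the finger pads; the fingertips stand 17 mm ahead of it and the grasp point (between the pads) lies 2 mm behind it; x points along the fingers, z is the direction in which the jaws open and shut, and the axes are right-handed (so a half turn about x gives the same grasp; the last joint's range is limited). The gripper opens to 85 mm and grips with 20 to 120 N. Pads are 22 mm wide; open, the fingers measure 114 mm over their backs; the gripper's body (76 mm by 85 mm) begins 54 mm behind the grasp point. The pads swing forward as they close: fully open they stand 13 mm farther back than shut.
Start: joints at [68.629, 19.091, 2.286, 83.961, -0.768, 76.965, -3.352], TCP at [175.733, -625.766, 248.308] pointing down, gripper open.
Joint ranges: [-147.57, 147.57], [-21.85, 119.76], [-74.77, 79.35], [14.55, 137.4], [-85.83, 265.84], [4.83, 119.75], [-152.11, 152.11]. Speed limits (degrees/s): [127.2, 127.2, 159.86, 159.86, 180, 180, 180].

## Interface

Orientations are given as [roll, pitch, yaw] about the fixed x, y, z axes, in that order (R = Rz(yaw) Ry(pitch) Rx(roll)).
In Python, from cell import bot, cams, job gives the robot as it stands.
- The arm moves only by the tool move_arm, never from a script. Its argument "motion" is a list that holds one entry, the list of rows, each a list of 5 numbers: the shift along the tool's x, y, z in mm, then the turn about the tool's x in degrees, then the finger opening in mm, from 0 to 85.4. A call has 1 to 12 rows; each row is the pose to reach, as a shift and turn from the pose commanded when the call began, along the tool's axes at that moment; what a row does not reach only later rows make up. A row lasts 1/8 s, in which the tool goes at most 62.5 mm and 10.7 degrees, less where a joint would pass 70% of its speed; a pose out of reach is approached as far as the arm can. A call with a gripper value outside its range is refused whole. The fingers move at their own pace and stop on an object; "force" is the grip in N (left out, the last holds). Time passes only in rows, so rows that repeat a pose let the fingers close. It gives the time, the measured TCP pose, the force and the opening at its end, in the units of the state.
- bot.get_state(): the state, without advancing time (a new reading comes with each control period).
- cams.grab_frame(name): name is "scene" or "top"; returns a dict with "image" (384x512x3 uint8, red, green, blue), "fx", "fy", "cx", "cy" (pixels), "k1" (the pictures are not rectified: a ray, as slopes to the right and down, at radius r is drawn at 1 + k1 r^2 times it, then the intrinsics apply), "rvec" (rotation vector, rad) and "tvec" (3), from world to camera coordinates, as OpenCV has them. Camera axes: x right, y down, z forward; pixel columns grow to the right and rows downward; lengths in mm; the calibration is good to about 2 mm. A picture is of the moment at which its call begins. There is no depth.
- job.hand_in(): hands the job in, once; it reports no verdict.
Trained networks look in a picture, given as the dict that the camera call returned (one of the last four; its "shot" number tells which), for a name from the list of things; names that differ only in an ending like _2 or _b are one class to them, and where a whole thing is asked for, a point or a joint stands for the part that bears it (a point fixed in the world has none). Each returns a list of dicts, best first, with "score" (0 to 1); they miss things now and then, are a little off and sometimes report something else, mostly with a low value. They report only what shows in the picture. A call takes as long as a camera call. They do not tell look-alikes from the thing itself.
- cams.find_in(picture, target): "rect" ([left, top, right, bottom] in pixels, round what is visible of it).
The state is a dict: "clock": time; "joint_positions": joint angles; "qvel": joint speeds; "effort": joint torques, N m; "tool_pos": TCP position; "tcp_rot": TCP orientation; "force": force on the tool from outside, world axes, zero at the start; "torque": the same for the moment, N m; "finger_gap": finger opening in mm.
Only numpy, scipy, OpenCV 4.12 (cv2) and the standard library are available. Lean on these libraries where they do the work, as an engineer would, in place of code of your own. Each camera call takes 0.05 s, during which the arm holds its last target.

## Working session

There is one attempt and no reset: what is moved stays moved. The work goes in short steps, Python scripts to look and compute and a tool call to move; the robot and the scene stay as the last step left them, time stands still between calls to the robot, and variables do not carry over. Pictures are saved under pics/ and viewed, and the job is handed in when it is done.

Besides the shell and the picture viewer there is one more tool, called as a command line: name --argument value ..., lists and objects as JSON in quotes. move_arm: Moves the arm, as the interface text tells. Its arguments: {"type":"object","properties":{"motion":{"type":"array","items":{"type":"array","items":{"type":"array","items":{"type":"number"}}}},"force":{"type":"number"}},"required":["motion"]}

```bash
mkdir -p pics; ls
python3 - <<'E'
from cell import bot,cams,job
import cv2,json
print(bot.get_state())
for n in("scene","top"):
    f=cams.grab_frame(n)
    cv2.imwrite(f"pics/{n}0.png",cv2.resize(f["image"][:,:,::-1],(800,600),interpolation=cv2.INTER_CUBIC))
    print(n,{k:v for k,v in f.items() if k!="image"})
    for t in("thermo_center","holder_floor","spot","guard_handle","guard","guard_hinge","tube","shaper","file"):
        try: print(t,[( [round(float(x)) for x in d["rect"]],round(float(d["score"]),2)) for d in cams.find_in(f,t)])
        except Exception as e: print(t,e)
E
```

```text
pics
{'clock': 0.0, 'joint_positions': array([68.6266307 , 19.13099942,  2.28407546, 84.01260554, -0.7670939 ,
       76.96514076, -3.35136104]), 'qvel': array([-0.02428862, -0.03638605, -0.05502112,  0.11154905,  0.03706687,
       -0.05208155,  0.03366065]), 'effort': array([-2.83860545e-04, -6.58556914e+01,  1.36523623e+00, -4.05560195e+01,
        1.67127274e-02,  1.25602313e-02, -3.34112428e-05]), 'tool_pos': array([ 175.63335311, -625.36607191,  247.41647422]), 'tcp_rot': array([-175.8292645 ,   89.90648052,  109.86044731]), 'force': array([-0.17495207, -0.02151949, -0.10702214]), 'torque': array([ 0.00549447,  0.00767749, -0.03421362]), 'finger_gap': 85.31359888188236}
scene {'fx': 461.05336735956325, 'fy': 461.05336735956325, 'cx': 259.8077564769868, 'cy': 187.56278362908924, 'k1': -0.1785424190605248, 'rvec': array([ 1.94075998,  1.05722939, -0.54204553]), 'tvec': array([-298.26245487, -181.73344397, 1391.5357729 ]), 'shot': 1}
thermo_center [([304, 185, 312, 230], 0.88), ([305, 102, 325, 184], 0.73), ([338, 146, 355, 191], 0.58)]
holder_floor [([372, 217, 406, 250], 0.78), 
[... 456 characters left out ...]
2.3399008459176, 'cx': 253.8438101568302, 'cy': 191.59588025804015, 'k1': -0.0008139666822156116, 'rvec': array([ 2.11357058, -2.14493719,  0.15238043]), 'tvec': array([ 21.52352018, 555.86533607, 957.82453996]), 'shot': 2}
thermo_center [([176, 163, 198, 182], 0.77), ([163, 208, 194, 229], 0.76)]
holder_floor [([128, 185, 158, 216], 0.91), ([173, 117, 203, 147], 0.61), ([173, 159, 213, 201], 0.6)]
spot [([271, 123, 382, 217], 0.82)]
guard_handle [([313, 136, 375, 202], 0.79)]
guard [([314, 139, 381, 206], 0.9)]
guard_hinge [([266, 125, 381, 214], 0.9)]
tube []
shaper [([193, 254, 203, 263], 0.5), ([315, 136, 377, 206], 0.36)]
file [([290, 256, 343, 276], 0.66), ([190, 254, 202, 265], 0.51)]
```

View pics/scene0.png

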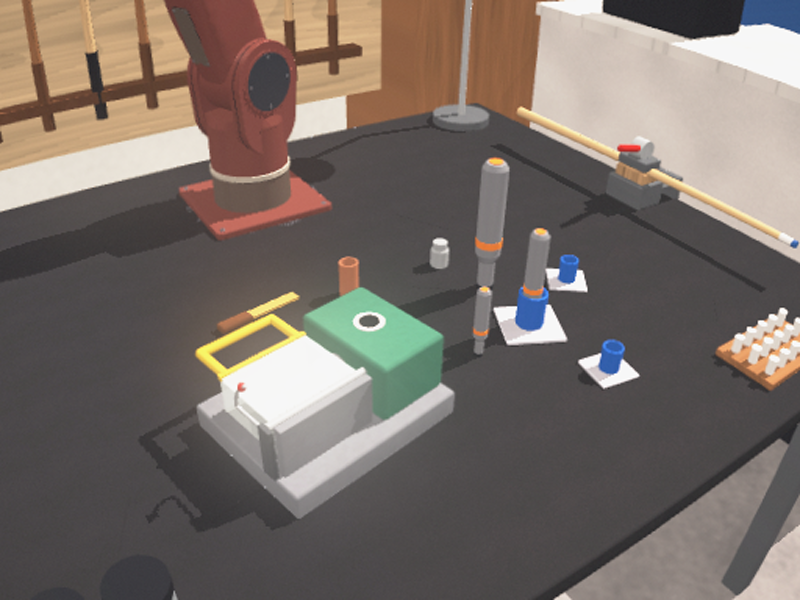

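View pics/top0.png

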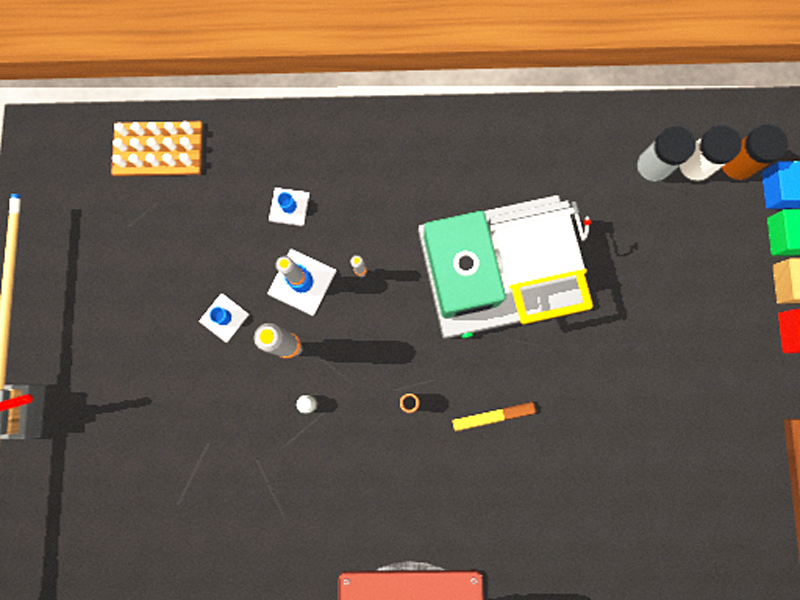

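```bash
cat > h.py <<'E'
import numpy as np,cv2
def proj(f,P):
    P=np.atleast_2d(np.asarray(P,float))
    return cv2.projectPoints(P,f["rvec"],f["tvec"],np.array([[f["fx"],0,f["cx"]],[0,f["fy"],f["cy"]],[0,0,1.]]),np.array([f["k1"],0,0,0.]))[0][:,0]
def ray(f,uv):
    K=np.array([[f["fx"],0,f["cx"]],[0,f["fy"],f["cy"]],[0,0,1.]])
    n=cv2.undistortPoints(np.array([[uv]],float),K,np.array([f["k1"],0,0,0.]),criteria=(3,50,1e-10)).ravel() if 0 else cv2.undistortPoints(np.array([[uv]],float),K,np.array([f["k1"],0,0,0.])).ravel()
    R=cv2.Rodrigues(f["rvec"])[0]
    return -R.T@f["tvec"],R.T@np.array([n[0],n[1],1])
def onz(f,uv,z):
    c,d=ray(f,uv); return c+d*(z-c[2])/d[2]
def crop(f,box,name,s,pts=[]):
    l,t,r,b=box
    im=cv2.resize(f["image"][t:b,l:r,::-1],None,fx=s,fy=s,interpolation=cv2.INTER_CUBIC)
    for p in pts:
        c=(int((p[0]-l+.5)*s),int((p[1]-t+.5)*s)); cv2.drawMarker(im,c,(255,0,255),0,8,1)
    # ticks
    for x in range(l-l%10+10,r,10): cv2.putText(im,str(x),(int((x-l)*s),8),0,.3,(0,255,255)); cv2.line(im,(int((x-l+.5)*s),10),(int((x-l+.5)*s),15),(0,255,255))
    for y in range(t-t%10+10,b,10): cv2.putText(im,str(y),(0,int((y-t+.5)*s)),0,.3,(0,255,255)); cv2.line(im,(22,int((y-t+.5)*s)),(28,int((y-t+.5)*s)),(0,255,255))
    cv2.imwrite(f"pics/{name}.png",im)
E
python3 - <<'E'
from cell import cams
from h import *
import pickle
t=cams.grab_frame("top");s=cams.grab_frame("scene")
pickle.dump((t,s),open("f0.pkl","wb"))
crop(t,(165,115,245,205),"tA",6)
crop(t,(260,115,390,220),"tB",6)
crop(s,(300,135,380,225),"sA",6)
crop(s,(120,160,300,330),"sB",3.5)
E
```

```text
(no output)
```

View pics/tA.png

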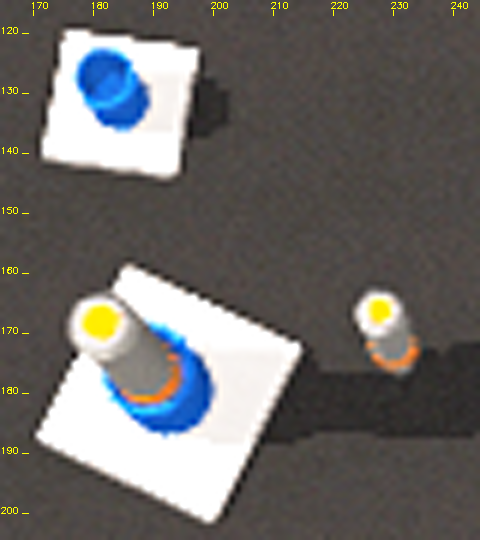

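View pics/tB.png

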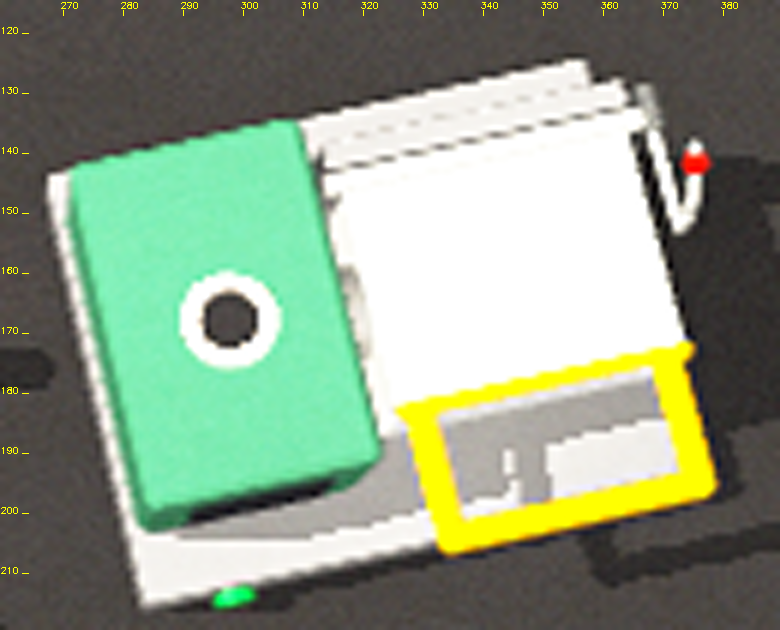

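View pics/sA.png

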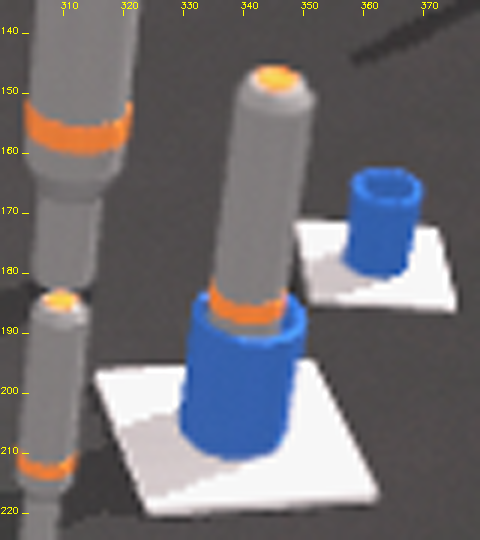

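View pics/sB.png

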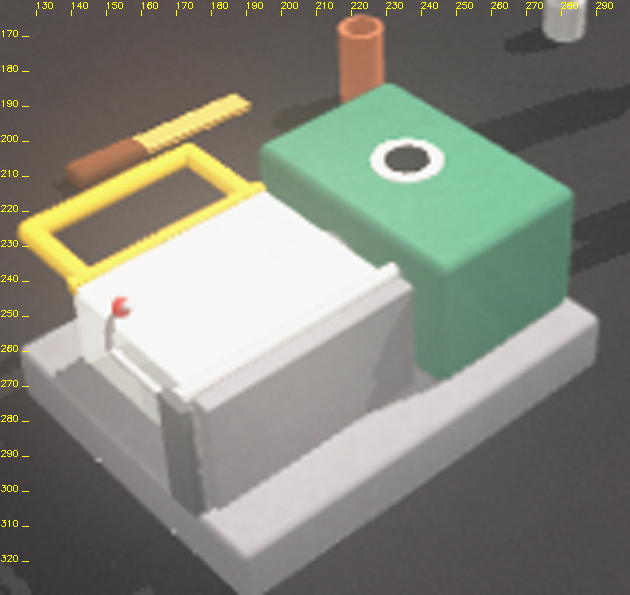

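Run:
```python
from h import *
import pickle
t,s=pickle.load(open("f0.pkl","rb"))
def tri(a,b):
    c1,d1=ray(t,a);c2,d2=ray(s,b)
    d1/=np.linalg.norm(d1);d2/=np.linalg.norm(d2)
    k=np.linalg.lstsq(np.c_[d1,-d2],c2-c1,rcond=None)[0]
    p,q=c1+k[0]*d1,c2+k[1]*d2
    return np.round((p+q)/2,1),round(np.linalg.norm(p-q),1)
np.set_printoptions(suppress=True,precision=1)
T=lambda x,y:(260+x/6-.5,115+y/6-.5)
A=lambda x,y:(165+x/6-.5,115+y/6-.5)
SA=lambda x,y:(300+x/6-.5,135+y/6-.5)
S=lambda x,y:(120+x/3.5-.5,160+y/3.5-.5)
print("tip",tri(A(101,321),SA(275,77)),onz(t,A(101,321),158),onz(s,SA(275,77),158))
print("plate",onz(t,A(169.25,392.25),5), [onz(t,A(*p),5) for p in[(128,263),(302,347),(211,523),(36,436)]])
print("plate s",[onz(s,SA(*p),5) for p in[(95,372),(316,360),(378,497),(150,514)]])
print("spot",tri(T(231,320),S(407,160)),onz(t,T(231,320),117),onz(s,S(407,160),117))
print("handle",tri(T(578,508),S(107,190)),onz(t,T(578,508),100),onz(s,S(107,190),100))
a,b=onz(t,T(447,552),100),onz(t,T(714,490),100);print(a,b,"yaw from bar",np.degrees(np.arctan2(-(b-a)[0],-(b-a)[1])) ,np.linalg.norm(a-b))
# base corners z=36 top
for p in[(145,605),(50,175)]:print("base",onz(t,T(*p),36))
for p in[(72,170),(285,122),(380,455),(150,530)]:print("hous",onz(t,T(*p),117))
```

```text
tip (array([595.9, 180.4, 159.4]), np.float64(1.9)) [596.9 181.5 158. ] [593.9 181.3 158. ]
plate [598.  181.8   5. ] [array([659.3, 201.7,   5. ]), array([618.2, 120.9,   5. ]), array([537.2, 162. ,   5. ]), array([578.7, 242.7,   5. ])]
plate s [array([538.5, 160. ,   5. ]), array([579.4, 241.6,   5. ]), array([659.6, 198.9,   5. ]), array([621.2, 119. ,   5. ])]
spot (array([601.8, -96.8, 116.7]), np.float64(0.3)) [601.7 -96.9 117. ] [602.3 -96.9 117. ]
handle (array([ 523.6, -238.2,  102.2]), np.float64(1.9)) [ 524.3 -237.9  100. ] [ 520.1 -238.1  100. ]
[ 507.  -183.6  100. ] [ 530.8 -293.7  100. ] yaw from bar -12.222111987119856 112.65257799408462
base [493.4 -63.7  36. ]
base [688. -26.  36.]
hous [666.3 -33.3 117. ]
hous [ 685.2 -121.9  117. ]
hous [ 544.8 -155.2  117. ]
hous [515.7 -61.6 117. ]
```

```bash
cat >> h.py <<'E'
from scipy.spatial.transform import Rotation as Ro
def tool(st):
    return Ro.from_euler('xyz',st["tcp_rot"],degrees=True).as_matrix()
def to(st,target,z):
    """shift in tool axes to world target + turn so that tool z is at world azimuth z (mod 180)"""
    R=tool(st); d=R.T@(np.asarray(target)-st["tool_pos"])
    az=np.degrees(np.arctan2(R[1,2],R[0,2]))
    # turn about tool x (down) by +a lowers azimuth
    a=(az-z+90)%180-90
    return np.round(d,1),round(a,1),round(az,1)
E
python3 - <<'E'
from h import *
from cell import bot
import pickle
t,s=pickle.load(open("f0.pkl","rb"))
np.set_printoptions(suppress=True,precision=2)
st=bot.get_state();print(tool(st))
D=lambda x,y:((x+.5)/1.5625-.5,(y+.5)/1.5625-.5)
for n,p in dict(big=(486,283),small=(479,352),tube=(348,293),shaper=(440,266)).items(): print(n,onz(s,D(*p),0))
print("bigtop",onz(t,D(265,337),225),onz(t,D(265,337),200),"small",onz(t,D(357,262),100))
for w in [(600,-300,270),(597,181,260),(597,181,116)]: print(w,to(st,w,100))
E
```

```text
[[-0.    0.96  0.27]
 [ 0.    0.27 -0.96]
 [-1.   -0.   -0.  ]]
big [473.39 199.05   0.  ]
small [608.63  78.2    0.  ]
tube [381.87  -3.9    0.  ]
shaper [391.81 166.24   0.  ]
bigtop [478.16 191.06 225.  ] [480.72 197.07 200.  ] small [609.39  75.6  100.  ]
(600, -300, 270) (array([ -21.7,  496.6, -198.9]), np.float64(5.7), np.float64(-74.3))
(597, 181, 260) (array([ -11.7,  623.7, -662.8]), np.float64(5.7), np.float64(-74.3))
(597, 181, 116) (array([ 132.3,  623.7, -662.8]), np.float64(5.7), np.float64(-74.3))
```

move_arm --motion '[[[-42,60,-24,0,70],[-42,120,-48,0,70],[-42,176,-70,0,70],[-42,232,-93,0,70],[-42,288,-115,0,70],[-42,344,-138,0,70],[-42,400,-160,0,70],[-42,450,-180,0,70],[-42,497,-199,0,70],[-42,497,-199,0,70],[-42,497,-199,0,70]]]' --force 40

```text
clock: 2.48
tool_pos: [600.1, -300.3, 290.1]
tcp_rot: [-72.7, 90.0, -147.0]
force: [0.7, -0.5, -0.4]
finger_gap: 70.2
```

Run:
```python
from h import *
from cell import bot
st=bot.get_state();print(st["tool_pos"],st["joint_positions"],to(st,(597,181,260),100))
```

```text
[ 600.10266941 -300.313399    290.1227435 ] [ 32.56620701  21.45685274 -13.48825477  76.25560329   4.96481409
  82.87823928 -54.95935183] (array([  29.9,  127.1, -464.3]), np.float64(5.7), np.float64(-74.3))
```

move_arm --motion '[[[0,16,-58,0,70],[0,32,-116,0,70],[0,48,-174,0,70],[0,64,-232,0,70],[0,80,-290,0,70],[0,96,-348,0,70],[0,112,-406,0,70],[0,127,-464,0,70],[0,127,-464,0,70],[0,127,-464,0,70],[0,127,-464,0,70],[0,127,-464,0,70]]]'

```text
clock: 3.98
tool_pos: [597.6, 179.5, 290.4]
tcp_rot: [7.8, 90.0, -66.7]
force: [-0.2, -0.1, 1.1]
finger_gap: 70.0
```

Run:
```python
from h import *
from cell import bot,cams
st=bot.get_state();print(st["tool_pos"],st["joint_positions"],to(st,(597,181,116),100))
f=cams.grab_frame("scene")
T=[(597,181,z) for z in (60,110,158)]
crop(f,(260,60,420,230),"s1",4.5,proj(f,T+[st["tool_pos"]]))
```

```text
[597.63102405 179.47416471 290.41760163] [   1.20732591   17.37594604  -27.9541858    82.91916121    8.16196641
   81.71430685 -101.29968381] (array([174.4,  -0.2,  -1.7]), np.float64(5.5), np.float64(-74.5))
```

View pics/s1.png

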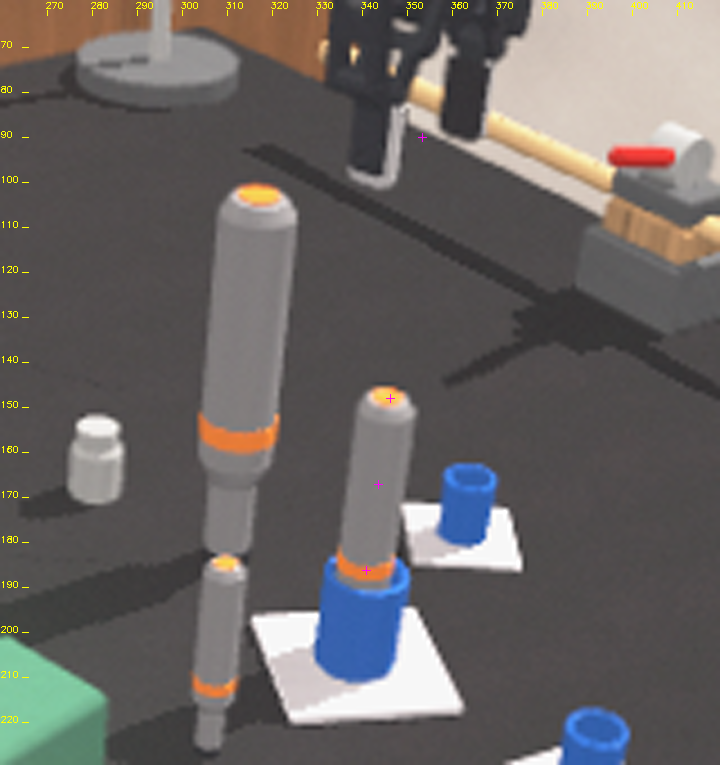

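The markers for the estimated stick axis lie on the right thermometer, with its top near pixel (345,147). The fingers hang above it. Next I descend and grip.

move_arm --motion '[[[40,0,-2,0,70],[80,0,-2,0,70],[115,0,-2,0,70],[145,0,-2,0,70],[165,0,-2,0,70],[173,0,-2,0,70],[173,0,-2,0,70],[173,0,-2,0,70]]]'

```text
clock: 5.03
tool_pos: [597.4, 183.5, 118.5]
tcp_rot: [91.7, 89.9, 17.4]
force: [0.6, 0.6, -0.1]
finger_gap: 70.1
```

Run:
```python
from h import *
from cell import bot,cams
st=bot.get_state();print(st["tool_pos"],st["force"],to(st,(597,181,116),100))
f=cams.grab_frame("scene")
crop(f,(260,60,420,230),"s2",4.5,[])
f=cams.grab_frame("top")
crop(f,(140,100,260,220),"t2",5,[])
```

```text
[597.36967884 183.45375986 118.54825439] [ 0.57503537  0.5540567  -0.12563383] (array([ 2.5, -1. ,  2.3]), np.float64(5.7), np.float64(-74.3))
```

View pics/s2.png

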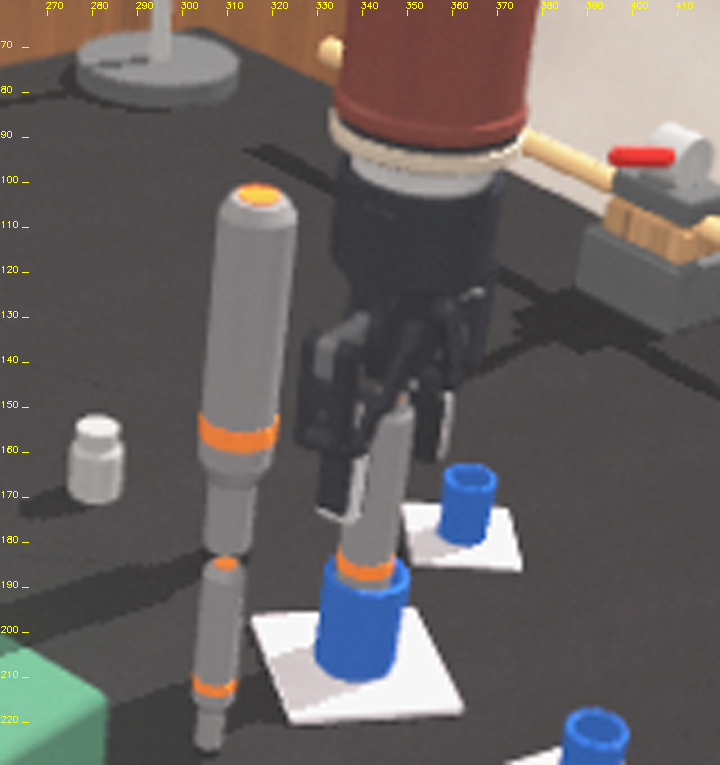

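move_arm --motion '[[[1,-1,2,0,70],[1,-1,2,0,70],[1,-1,2,0,26],[1,-1,2,0,20],[1,-1,2,0,20],[1,-1,2,0,20],[1,-1,2,0,20],[1,-1,2,0,20],[1,-1,2,0,20]]]' --force 50

```text
clock: 6.25
tool_pos: [596.4, 181.2, 116.5]
tcp_rot: [122.3, 90.0, 48.0]
force: [-0.3, 1.7, 2.4]
finger_gap: 26.8
```

Run:
```python
from h import *
from cell import bot,cams
st=bot.get_state();print(st["tool_pos"],st["force"],st["finger_gap"])
f=cams.grab_frame("scene")
crop(f,(260,60,420,230),"s3",4.5,[])
```

```text
[596.37327011 181.18567752 116.51044096] [-0.30418808  1.6773096   2.42641445] 26.808055421747316
```

View pics/s3.png

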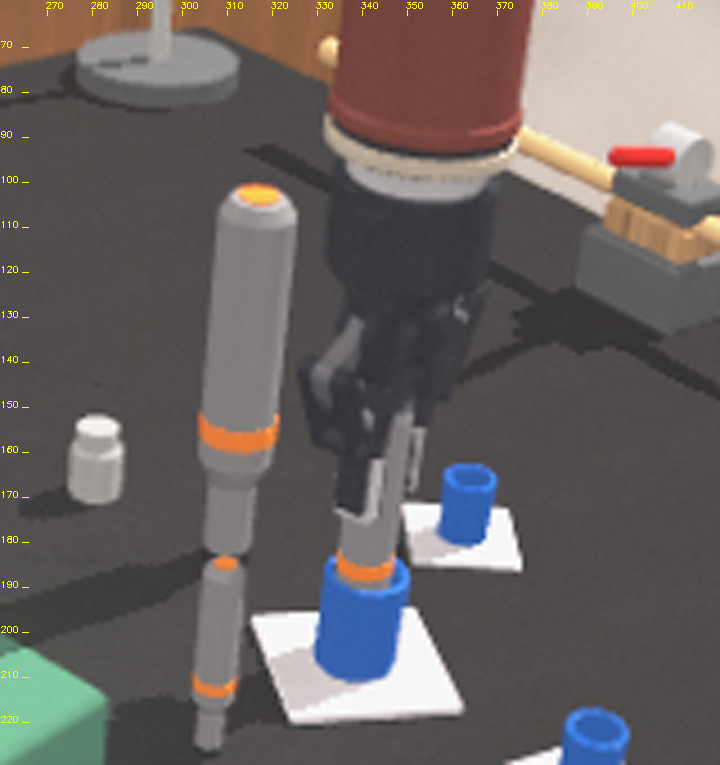

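move_arm --motion '[[[-10,0,0,0,20],[-30,0,0,0,20],[-60,0,0,0,20],[-95,0,0,0,20],[-125,0,0,0,20],[-142,0,0,0,20],[-146,0,0,0,20],[-146,0,0,0,20],[-146,0,0,0,20]]]'

```text
clock: 7.42
tool_pos: [595.8, 180.7, 261.0]
tcp_rot: [-90.8, 89.9, -165.1]
force: [0.1, 0.1, -1.3]
finger_gap: 27.0
```

Run:
```python
from h import *
from cell import bot,cams
st=bot.get_state();print(st["tool_pos"],st["force"],st["finger_gap"],to(st,(602-.6,-97,262),100))
f=cams.grab_frame("scene")
crop(f,(260,10,420,230),"s4",3.4,proj(f,[(596.4,181.2,154),(596.4,181.2,154+150)]))
f=cams.grab_frame("top")
crop(f,(100,80,260,220),"t4",5,proj(f,[(596.4,181.2,154),(596.4,181.2,154+150)]))
```

```text
[595.82248279 180.71612494 261.01496521] [ 0.14221857  0.06167827 -1.3012195 ] 27.022705207442694 (array([ -0.8, -69.7, 268.9]), np.float64(5.7), np.float64(-74.3))
```

View pics/s4.png

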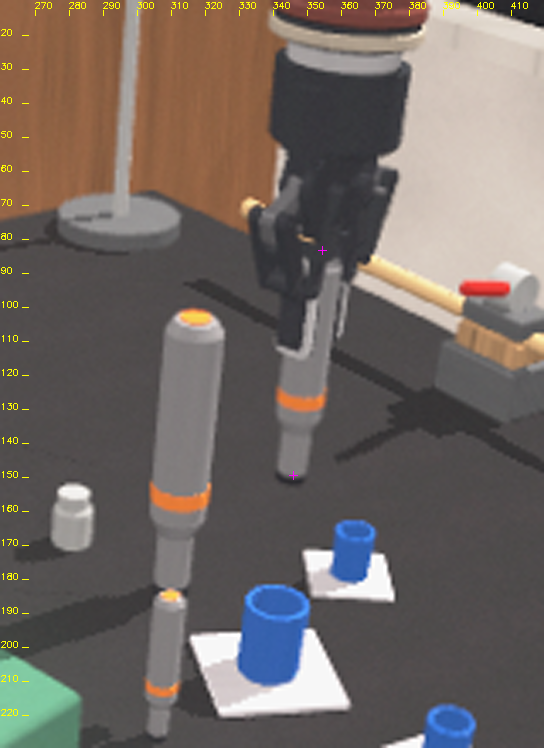

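View pics/t4.png

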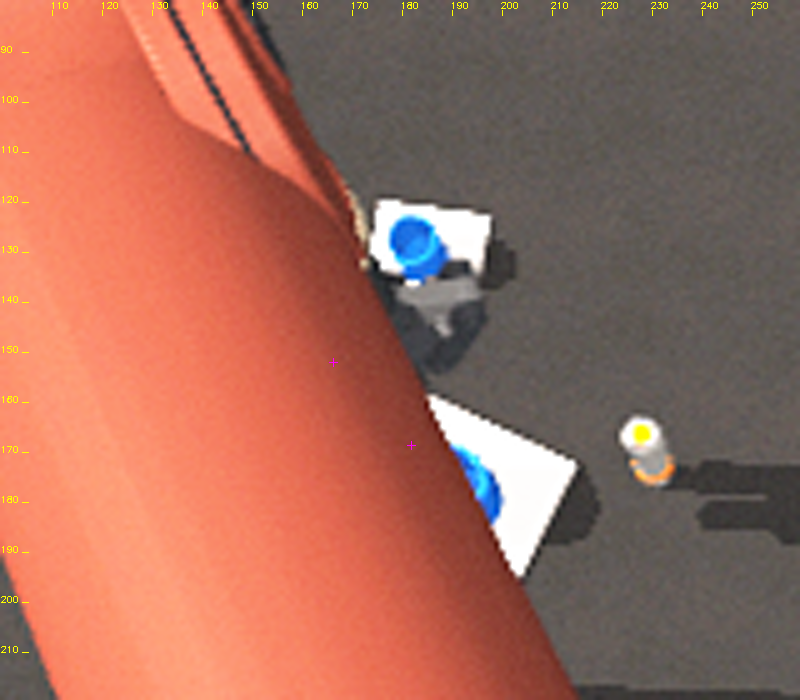

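move_arm --motion '[[[-1,-5,19,0,20],[-1,-14,54,0,20],[-1,-25,97,0,20],[-1,-36,140,0,20],[-1,-47,183,0,20],[-1,-58,224,0,20],[-1,-66,253,0,20],[-1,-69.5,268,0,20],[-1,-69.5,268,0,20],[-1,-69.5,268,0,20],[-1,-69.5,268,0,20]]]'

```text
clock: 8.9
tool_pos: [601.9, -94.2, 263.4]
tcp_rot: [153.4, 90.0, 79.2]
force: [-1.0, -0.4, -1.2]
finger_gap: 26.8
```

Run:
```python
from h import *
from cell import bot,cams
import pickle
t0,s0=pickle.load(open("f0.pkl","rb"))
st=bot.get_state();p=st["tool_pos"];print(p,st["force"],st["finger_gap"],to(st,(602-.6,-97,262),100))
f=cams.grab_frame("scene")
n=(p[0],p[1],p[2]-116.5+8)
print("holder rim",onz(f,(341,186),60))
crop(f,(160,80,320,250),"s5",4.4,proj(f,[n,(602,-97,117)]))
f=cams.grab_frame("top")
crop(f,(240,100,380,220),"t5",5,proj(f,[n,(602,-97,117)]))
```

```text
[601.93530943 -94.17059228 263.39678753] [-0.96282356 -0.35209972 -1.2182988 ] 26.77831158697708 (array([ 1.4, -1.3,  2.6]), np.float64(5.8), np.float64(-74.2))
holder rim [596.34069568 181.54452512  60.        ]
```

View pics/s5.png

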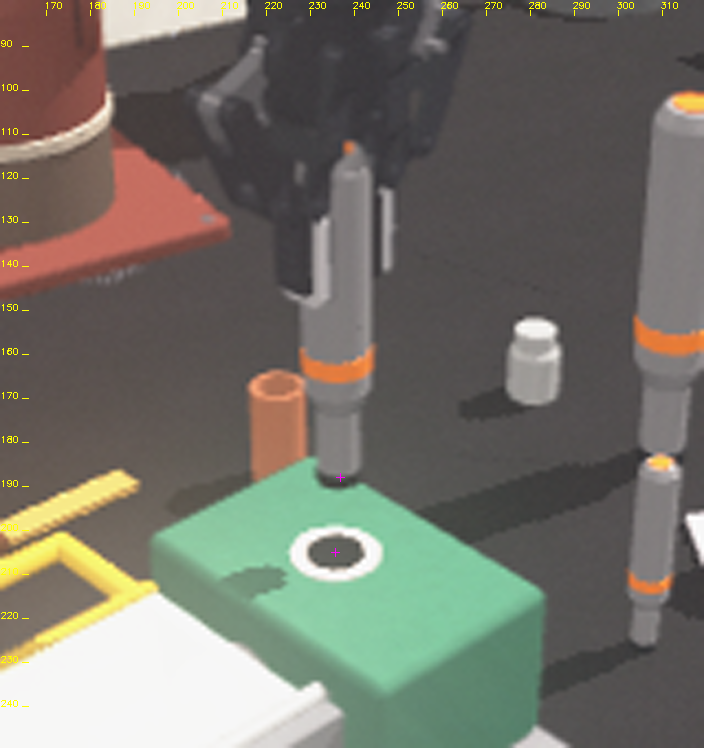

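View pics/t5.png

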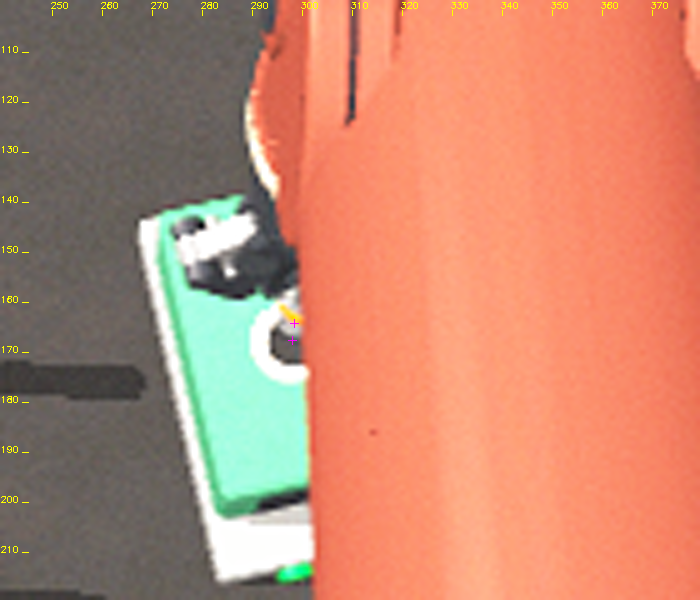

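move_arm --motion '[[[3,-0.5,2.5,0,20],[6,-0.5,2.5,0,20],[6,-0.5,2.5,0,20],[6,-0.5,2.5,0,20],[6,-0.5,2.5,0,20],[6,-0.5,2.5,0,20],[6,-0.5,2.5,0,20],[6,-0.5,2.5,0,20],[6,-0.5,2.5,0,20],[6,-0.5,2.5,0,20],[6,-0.5,2.5,0,20],[6,-0.5,2.5,0,20]]]'

```text
clock: 10.5
tool_pos: [602.0, -98.4, 257.3]
tcp_rot: [156.6, 90.0, 82.3]
force: [-0.5, -0.6, -0.6]
finger_gap: 26.9
```

Run:
```python
from h import *
from cell import bot,cams
st=bot.get_state();p=st["tool_pos"];print(p,st["force"],st["finger_gap"],st["qvel"].round(2))
f=cams.grab_frame("scene")
n=(p[0],p[1],p[2]-116.5+8)
crop(f,(200,150,280,230),"s6",7,proj(f,[n,(602,-97,117)]))
```

```text
[602.01253767 -98.40568873 257.34935256] [-0.49307701 -0.63261546 -0.58099124] 26.938677599266683 [-0.04  0.06 -0.13 -0.02  0.09 -0.05 -0.03]
```

View pics/s6.png

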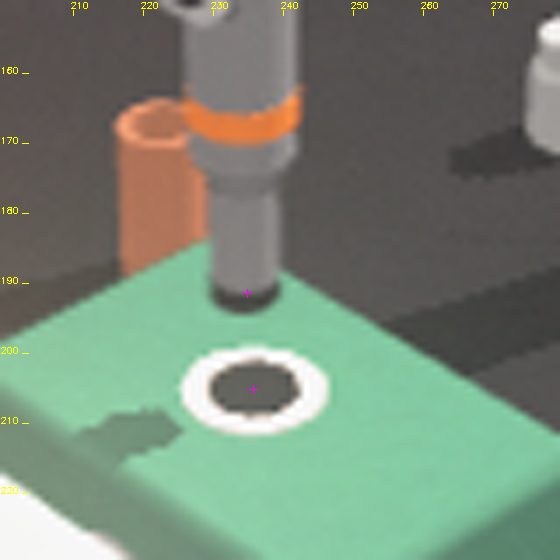

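move_arm --motion '[[[0,0.5,-1.5,0,20],[0,0.5,-1.5,0,20],[0,0.5,-1.5,0,20],[0,0.5,-1.5,0,20],[0,0.5,-1.5,0,20],[0,0.5,-1.5,0,20],[0,0.5,-1.5,0,20],[0,0.5,-1.5,0,20],[0,0.5,-1.5,0,20],[0,0.5,-1.5,0,20],[0,0.5,-1.5,0,20],[0,0.5,-1.5,0,20]]]'

```text
clock: 12.05
tool_pos: [602.1, -96.8, 257.3]
tcp_rot: [-139.9, 90.0, 145.8]
force: [-0.2, 0.1, -2.4]
finger_gap: 27.2
```

move_arm --motion '[[[0,0,0,0,20],[0,0,0,0,20],[0,0,0,0,20],[0,0,0,0,20],[0,0,0,0,20],[0,0,0,0,20],[0,0,0,0,20],[0,0,0,0,20],[0,0,0,0,20],[0,0,0,0,20],[0,0,0,0,20],[0,0,0,0,20]]]'

```text
clock: 13.55
tool_pos: [602.1, -96.8, 257.4]
tcp_rot: [106.7, 90.0, 32.4]
force: [-0.6, -0.5, -1.3]
finger_gap: 26.9
```

Run:
```python
from h import *
from cell import bot,cams
st=bot.get_state();p=st["tool_pos"];print(p,st["force"],st["finger_gap"],st["qvel"].round(2),to(st,(596.4,181.2,262),100))
```

```text
[602.11737313 -96.78448878 257.35252415] [-0.59001422 -0.49369672 -1.28590912] 26.94644762912904 [ 0.05  0.08  0.02 -0.06 -0.08  0.04 -0.08] (array([  -4.6,   69.7, -269.2]), np.float64(5.7), np.float64(-74.3))
```

Held still for about 2.9 s. Moving back to the holder.

move_arm --motion '[[[-6,3,-10,0,20],[-7,14,-54,0,20],[-7,25,-97,0,20],[-7,36,-140,0,20],[-7,47,-183,0,20],[-7,58,-224,0,20],[-7,66,-253,0,20],[-7,69.5,-269,0,20],[-7,69.5,-269,0,20],[-7,69.5,-269,0,20],[-7,69.5,-269,0,20],[-7,69.5,-269,0,20]]]'

```text
clock: 15.05
tool_pos: [596.5, 180.0, 264.4]
tcp_rot: [18.4, 90.0, -56.0]
force: [-0.1, -0.5, -0.7]
finger_gap: 26.8
```

move_arm --motion '[[[0,0,0,0,20],[0,0,0,0,20],[0,0,0,0,20],[0,0,0,0,20]]]'

```text
clock: 15.55
tool_pos: [596.3, 181.0, 264.3]
tcp_rot: [161.5, 90.0, 87.2]
force: [0.6, -0.7, -0.7]
finger_gap: 26.7
```

Run:
```python
from h import *
from cell import bot,cams
st=bot.get_state();p=st["tool_pos"];print(p,st["force"],st["finger_gap"],st["qvel"].round(2),to(st,(596.4,181.2,117),100))
f=cams.grab_frame("scene")
crop(f,(280,50,420,230),"s7",4,proj(f,[(596.4,181.2,p[2]-108.5),(596.4,181.2,60)]))
```

```text
[596.2857498  181.01042692 264.33341788] [ 0.57515793 -0.68146152 -0.66608718] 26.70310709185234 [ 0.09 -0.02  0.05 -0.03 -0.04  0.07 -0.09] (array([ 1.473e+02,  2.000e-01, -1.000e-01]), np.float64(5.7), np.float64(-74.3))
```

View pics/s7.png

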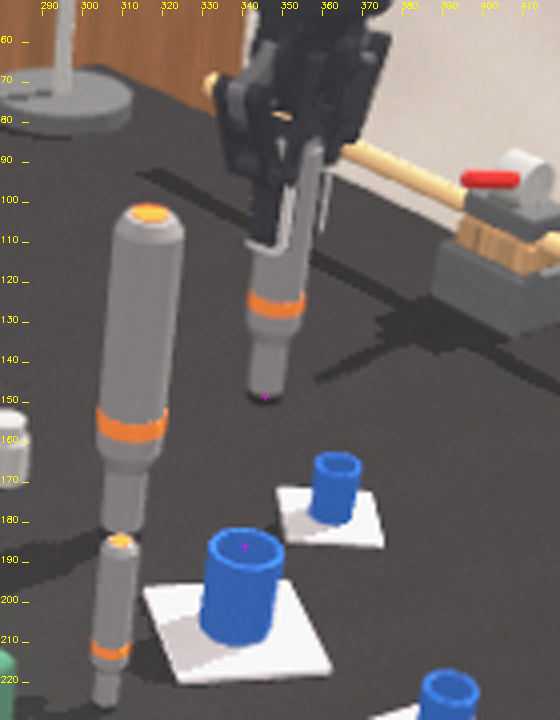

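move_arm --motion '[[[30,0,0,0,20],[65,0,0,0,20],[90,0,0,0,20],[105,0,0,0,20],[115,0,0,0,20],[123,0,0,0,20],[130,0,0,0,20],[136,0,0,0,20],[141,0,0,0,20],[145,0,0,0,20],[147,0,0,0,20],[147,0,0,0,20]]]'

```text
clock: 17.1
tool_pos: [596.3, 181.0, 117.3]
tcp_rot: [-124.2, 90.0, 161.5]
force: [0.1, 0.5, -1.1]
finger_gap: 26.8
```

Run:
```python
from h import *
from cell import bot,cams
st=bot.get_state();p=st["tool_pos"];print(p,st["force"],st["finger_gap"])
f=cams.grab_frame("scene")
crop(f,(280,80,420,230),"s8",4.5)
```

```text
[596.26779589 180.99093716 117.28087215] [ 0.0962602   0.51366677 -1.09465674] 26.839436134397662
```

View pics/s8.png

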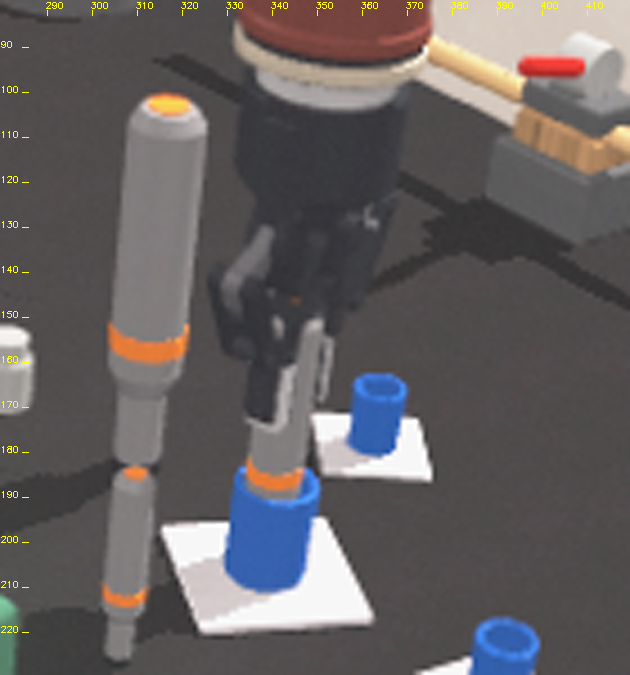

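move_arm --motion '[[[0.7,0,0,0,20],[0.7,0,0,0,28],[0.7,0,0,0,32],[0.7,0,0,0,40],[0.7,0,0,0,60],[0.7,0,0,0,60],[0.7,0,0,0,60],[0.7,0,0,0,60]]]'

```text
clock: 18.15
tool_pos: [596.3, 181.0, 116.6]
tcp_rot: [160.5, 90.0, 86.2]
force: [-0.6, 0.7, -0.3]
finger_gap: 60.5
```

move_arm --motion '[[[-15,0,0,0,60],[-40,0,0,0,60],[-80,0,0,0,60],[-120,0,0,0,60],[-160,0,0,0,60],[-185,0,0,0,60],[-185,0,0,0,60]]]'

```text
clock: 19.02
tool_pos: [597.0, 181.6, 305.1]
tcp_rot: [91.5, 89.7, 17.2]
force: [-0.3, -0.1, 0.5]
finger_gap: 60.3
```

Run:
```python
from h import *
from cell import bot,cams
st=bot.get_state();p=st["tool_pos"];print(p,st["force"],st["finger_gap"],st["joint_positions"],to(st,(520,-238,300),11.7))
f=cams.grab_frame("scene")
crop(f,(280,80,420,230),"s9",4.5,proj(f,[(596.4,181.2,158),(596.4,181.2,60)]))
```

```text
[597.03162892 181.5799414  305.11486629] [-0.33747319 -0.1292074   0.52523394] 60.31018520064545 [   1.31844812   16.94818527  -28.3575108    81.77931985    8.06266954
   82.99393774 -101.24165523] (array([   4.1, -187.7,  383.1]), np.float64(-86.0), np.float64(-74.3))
```

View pics/s9.png

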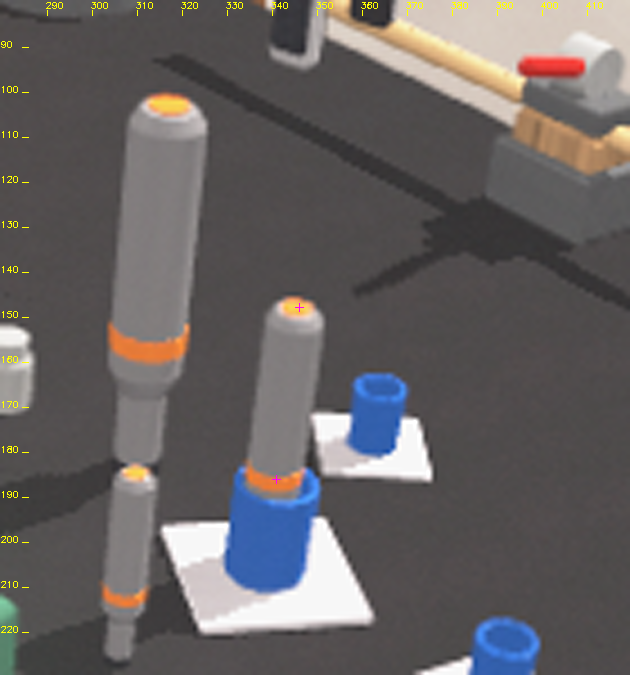

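move_arm --motion '[[[5,-19,38,-8,60],[5,-38,77,-16,60],[5,-57,115,-24,60],[5,-75,153,-32,60],[5,-94,192,-40,60],[5,-113,230,-48,60],[5,-132,268,-56,60],[5,-150,306,-64,60],[5,-169,345,-72,60],[5,-188,383,-80,60],[5,-188,383,-86,60],[5,-188,383,-86,60]]]'

```text
clock: 20.58
tool_pos: [518.3, -238.7, 295.7]
tcp_rot: [133.3, 89.9, 144.9]
force: [-0.8, 0.7, -0.7]
finger_gap: 60.1
```

move_arm --motion '[[[0,0,0,0,50],[0,0,0,0,50],[0,0,0,0,50]]]'

```text
clock: 20.95
tool_pos: [519.0, -238.2, 296.6]
tcp_rot: [-49.3, 90.0, -37.6]
force: [-0.1, -0.1, 0.3]
finger_gap: 49.8
```

Run:
```python
from h import *
from cell import bot,cams
st=bot.get_state();p=st["tool_pos"];print(p,st["force"],st["finger_gap"],st["joint_positions"],to(st,(523.5,-238,98),11.7))
print(tool(st))
f=cams.grab_frame("scene")
x=np.array([np.cos(np.radians(11.7)),np.sin(np.radians(11.7)),0]);y=np.array([-x[1],x[0],0]);h=np.array([523.5,-238,100])
pts=[h,h+52*y,h-52*y,h+155*x]
crop(f,(110,60,290,300),"s10",3,proj(f,pts))
f=cams.grab_frame("top")
crop(f,(240,100,400,220),"t10",5,proj(f,pts))
```

```text
[ 518.95223176 -238.16811855  296.63871362] [-0.11279418 -0.13094316  0.30776591] 49.75239117691228 [ 38.58184933  10.01812387 -21.01625678  90.1144423    3.62649187
  80.53962883  28.95230744] (array([198.6,  -0.8,   4.5]), np.float64(-0.0), np.float64(11.7))
[[ 9.52515502e-06 -2.02624705e-01  9.79256467e-01]
 [-7.34355074e-06  9.79256467e-01  2.02624705e-01]
 [-1.00000000e+00 -9.12125128e-06  7.83958485e-06]]
```

View pics/s10.png

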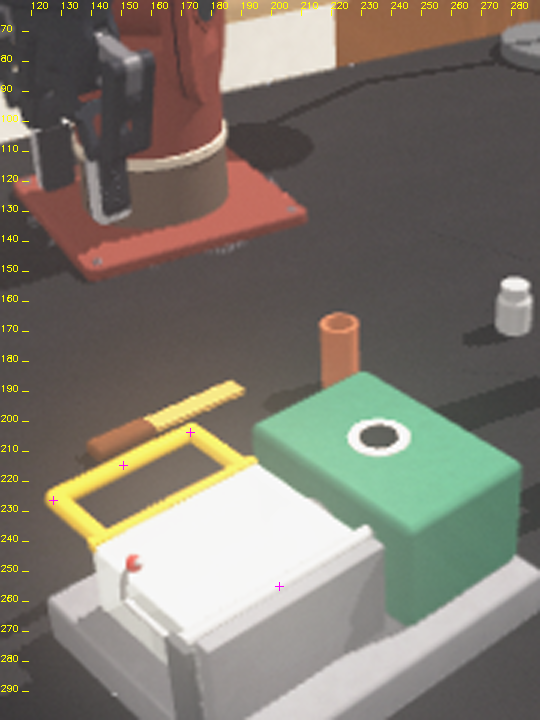

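View pics/t10.png

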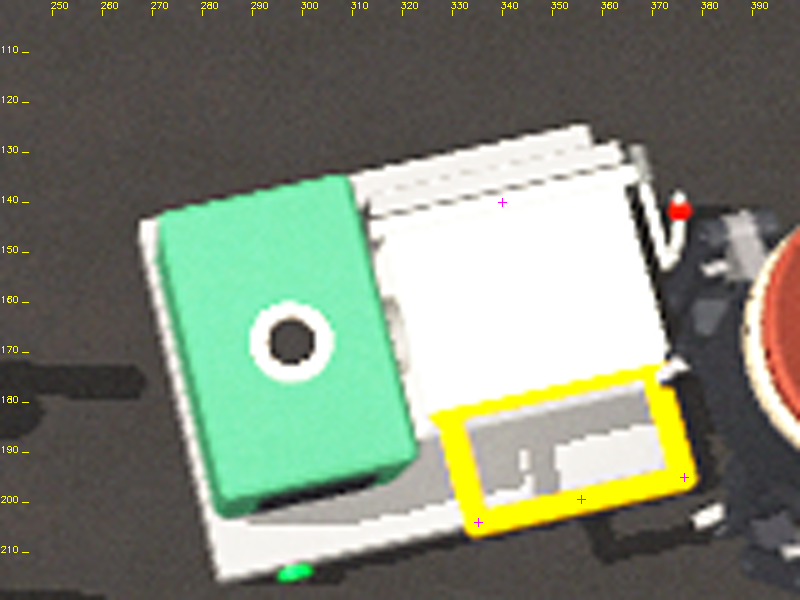

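Markers sit on the bar in both views: its middle is at scene (150,214) and top (355,199). Descending and gripping.

move_arm --motion '[[[40,0,4.5,0,50],[80,0,4.5,0,50],[120,0,4.5,0,50],[150,0,4.5,0,50],[172,0,4.5,0,50],[186,0,4.5,0,50],[195,0,4.5,0,50],[198,0,4.5,0,50],[198,0,4.5,0,50],[198,0,4.5,0,50],[198,0,4.5,0,50]]]'

```text
clock: 22.42
tool_pos: [523.5, -237.8, 99.1]
tcp_rot: [-36.1, 90.0, -24.4]
force: [0.0, -0.3, -0.2]
finger_gap: 49.9
```

Run:
```python
from h import *
from cell import bot,cams
st=bot.get_state();p=st["tool_pos"];print(p,st["force"],st["finger_gap"],to(st,(523.5,-238,98),11.7))
f=cams.grab_frame("scene")
crop(f,(110,120,230,280),"s11",4.5)
```

```text
[ 523.45346028 -237.79190735   99.08027039] [ 0.04596197 -0.31232315 -0.23043615] 49.892531583978034 (array([ 1.1, -0.2,  0. ]), np.float64(-0.0), np.float64(11.7))
```

View pics/s11.png

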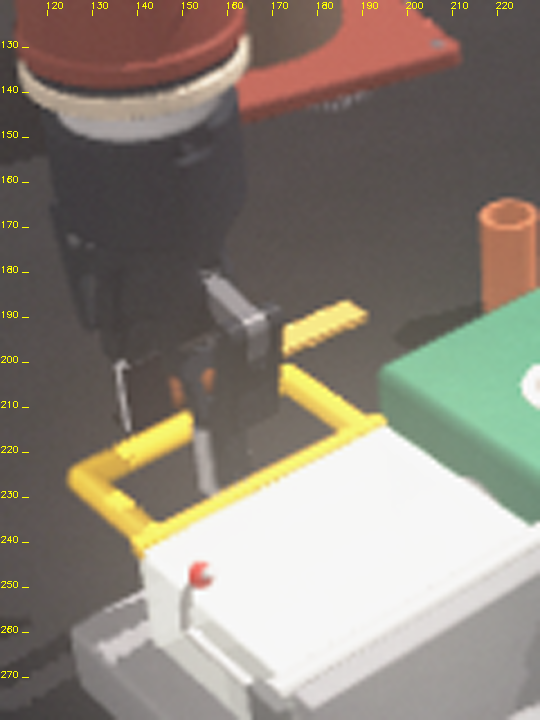

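move_arm --motion '[[[2,0,0,0,40],[2,0,0,0,25],[2,0,0,0,5],[2,0,0,0,5],[2,0,0,0,5],[2,0,0,0,5],[2,0,0,0,5],[2,0,0,0,5],[2,0,0,0,5]]]' --force 40

```text
clock: 23.6
tool_pos: [523.2, -237.6, 96.6]
tcp_rot: [104.7, 90.0, 116.4]
force: [-1.2, 0.5, -0.1]
finger_gap: 10.4
```

Run:
```python
from h import *
from cell import bot,cams
st=bot.get_state();p=st["tool_pos"];print(p,st["force"],st["torque"],st["finger_gap"],to(st,(523.5,-238,98),11.7))
for a in (3,8,14,20,26,32,38,44,50): print(a,round(155*np.sin(np.radians(a)),1),round(155*(1-np.cos(np.radians(a))),1))
f=cams.grab_frame("scene")
crop(f,(110,120,230,280),"s12",4.5)
```

```text
[ 523.24500128 -237.62893716   96.6235157 ] [-1.24149572  0.5271     -0.13691118] [ 0.09417242  0.177165   -0.04659466] 10.359333753029107 (array([-1.4, -0.4,  0.2]), np.float64(-0.0), np.float64(11.7))
3 8.1 0.2
8 21.6 1.5
14 37.5 4.6
20 53.0 9.3
26 67.9 15.7
32 82.1 23.6
38 95.4 32.9
44 107.7 43.5
50 118.7 55.4
```

View pics/s12.png

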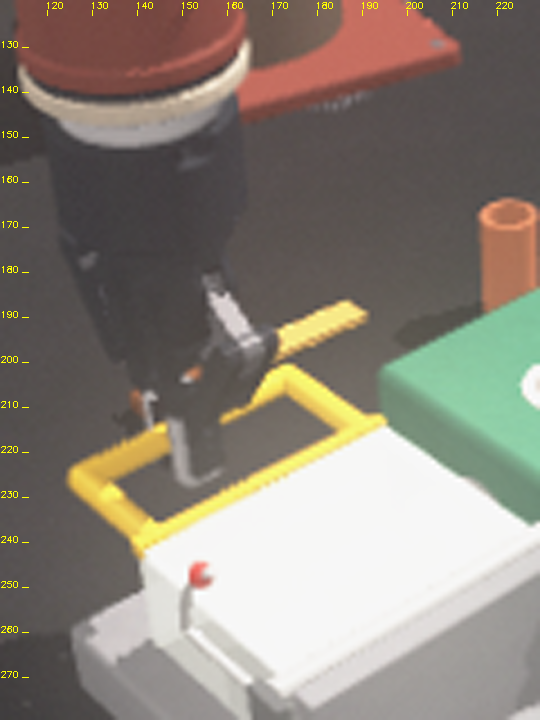

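move_arm --motion '[[[-4,0,0.1,0,5],[-8,0,0.2,0,5],[-15,0,0.8,0,5],[-22,0,1.5,0,5],[-30,0,2.9,0,5],[-37.5,0,4.6,0,5],[-45,0,6.7,0,5],[-53,0,9.3,0,5],[-60.5,0,12.3,0,5],[-68,0,15.7,0,5],[-68,0,15.7,0,5],[-68,0,15.7,0,5]]]'

```text
clock: 25.15
tool_pos: [537.4, -234.7, 164.9]
tcp_rot: [167.6, 89.9, 179.3]
force: [-9.7, -0.1, -0.5]
finger_gap: 10.8
```

Run:
```python
from h import *
from cell import bot,cams
st=bot.get_state();p=st["tool_pos"];print(p,st["force"],st["torque"],st["finger_gap"],tool(st)[:,0])
f=cams.grab_frame("scene")
crop(f,(110,100,230,280),"s13",4.2)
```

```text
[ 537.44585419 -234.74491806  164.87474112] [-9.70260939 -0.0941053  -0.54936537] [-0.03182261  1.86156808 -0.03454806] 10.80252117983701 [-2.57575075e-03  3.31759417e-05 -9.99996682e-01]
```

View pics/s13.png

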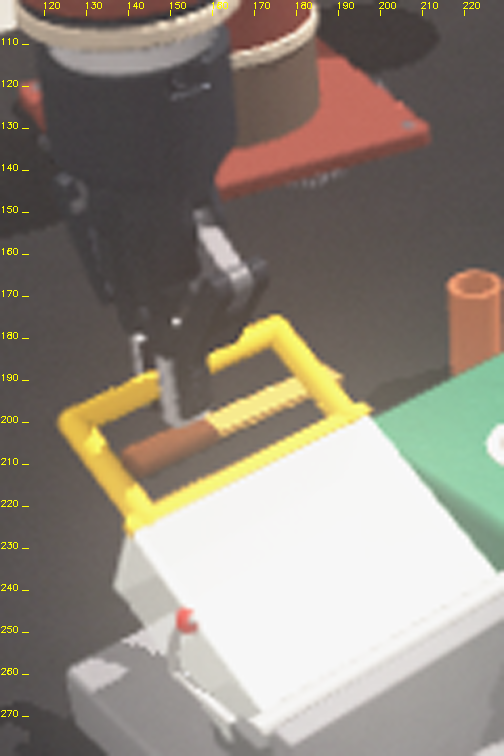

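move_arm --motion '[[[-7,0,2.7,0,5],[-14,0,6.4,0,5],[-21,0,11,0,5],[-27.5,0,15.7,0,5],[-34,0,21,0,5],[-40,0,26.3,0,5],[-45.5,0,32,0,5],[-51,0,38,0,5],[-51,0,38,0,5],[-51,0,38,0,5],[-51,0,38,0,5]]]'

```text
clock: 26.58
tool_pos: [574.3, -227.2, 217.5]
tcp_rot: [-175.4, 89.8, -163.8]
force: [-16.1, 0.1, 9.7]
finger_gap: 10.3
```

Run:
```python
from h import *
from cell import bot,cams
st=bot.get_state();p=st["tool_pos"];print(p,st["force"],st["torque"],st["finger_gap"],tool(st)[:,0])
X=np.array([.979,.203,0]);h=np.array([523.5,-238,100]);H=h+155*X
d=p-np.array([523.2,-237.6,96.6]);print(d@X,d[2],np.degrees(np.arctan2(d[2],155-d@X)))
f=cams.grab_frame("scene")
y=np.array([-X[1],X[0],0])
pts=[]
for a in (45,50,55):
    a=np.radians(a);c=H-155*np.cos(a)*X+155*np.sin(a)*np.array([0,0,1]); pts+=[c+52*y,c-52*y]
crop(f,(110,80,250,280),"s14",4,proj(f,pts))
f=cams.grab_frame("top")
crop(f,(240,100,400,220),"t14",5,proj(f,pts[2:4]))
```

```text
[ 574.29803923 -227.21459188  217.45629286] [-16.13653942   0.09205297   9.69956757] [ 0.12805801  3.57885547 -0.06248723] 10.301523054421704 [-2.77818202e-03 -8.06843832e-04 -9.99995815e-01]
52.13321825828467 120.85629286297817 49.59724677932993
```

View pics/s14.png

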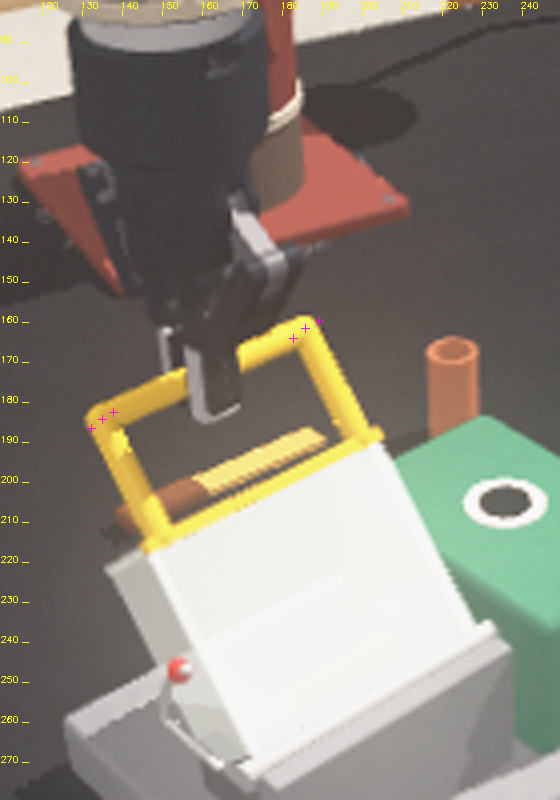

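View pics/t14.png

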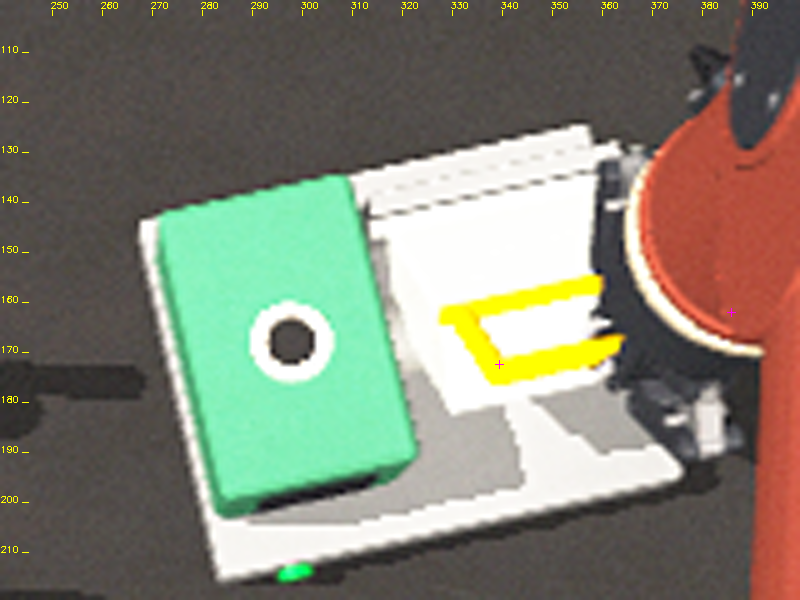

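move_arm --motion '[[[-0.8,0,-1,0,5],[-1,0,-1.5,0,5],[-1,0,-1.5,0,5],[-1,0,-1.5,0,5],[-1,0,-1.5,0,5],[-1,0,-1.5,0,5],[-1,0,-1.5,0,5],[-1,0,-1.5,0,5]]]' --force 50

```text
clock: 27.68
tool_pos: [574.1, -227.3, 217.5]
tcp_rot: [-166.5, 90.0, -154.8]
force: [-6.9, -0.4, -0.6]
finger_gap: 10.2
```

Run:
```python
from h import *
from cell import bot,cams
st=bot.get_state();p=st["tool_pos"];print(p,st["force"],st["torque"],st["finger_gap"])
X=np.array([.979,.203,0]);h=np.array([523.5,-238,100]);H=h+155*X
d=p-np.array([523.2,-237.6,96.6]);print(d@X,d[2],np.degrees(np.arctan2(d[2],155-d@X)))
y=np.array([-X[1],X[0],0])
# arm joint line: guard front edge arm end 
f=cams.grab_frame("scene")
def pt(r,a,yy): a=np.radians(a); return H-r*np.cos(a)*X+r*np.sin(a)*np.array([0,0,1])+yy*y
crop(f,(110,140,250,280),"s15",5.4,proj(f,[pt(155,a,s) for a in(50,) for s in(46,-46)]+[pt(50,50,-72)]+[pt(r,50,0) for r in (0,)]))
crop(f,(110,20,430,290),"s16",2.4)
```

```text
[ 574.06313567 -227.2671216   217.48110039] [-6.93441789 -0.41956972 -0.59264907] [-0.13614812  1.6021194  -0.05415823] 10.23849289622105
51.89258413597145 120.88110038617361 49.53696369199593
```

View pics/s15.png

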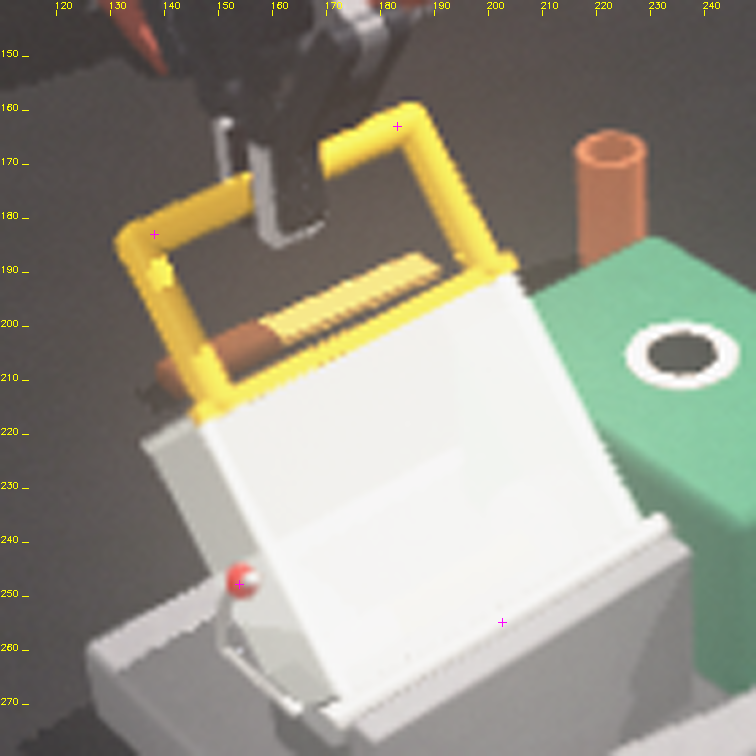

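View pics/s16.png

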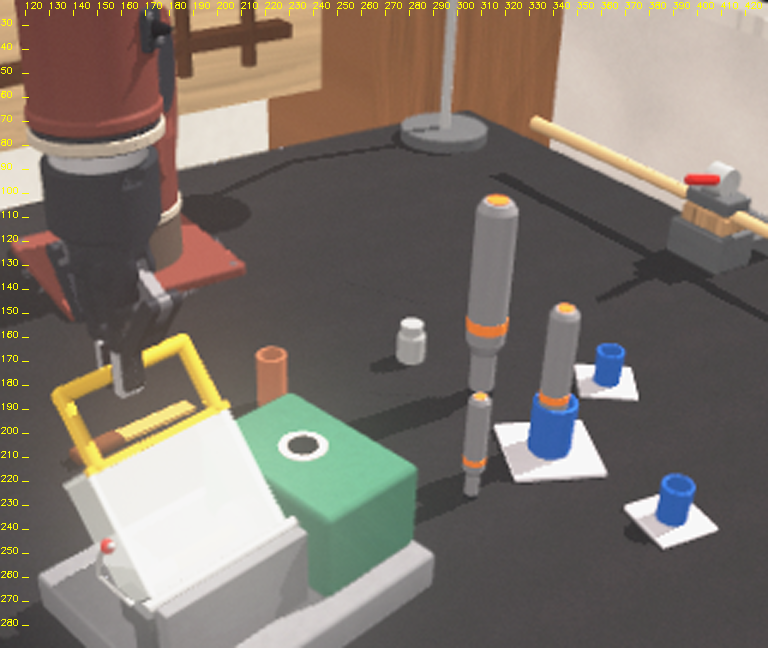

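Projected markers for 50° fall on the bar (scene (137,183) and (182,163)) and on the red bead (152,247). The thermometer stands in its holder, and the loose items are where they were.

```bash
python3 -c "
from cell import job
print(job.hand_in())"
```

```text
the job is handed in; nothing more can be done
None
```

The job is done in the order asked and handed in at about 28 s, with the gripper still holding the guard open.

- **Thermometer reading:** I took the middle-sized thermometer from the largest holder. I held it upright and still for about 2.9 s, with its nose about 32 mm above the heat spot and within 1–2 mm of its centre. It never came near the machine.
- **Return to holder:** I put it back and let go. A picture afterwards showed it upright in the holder, with its tip at the same pixel as at the start.
- **Guard:** I gripped the yellow bar and lifted it along its arc. The tool position gives an opening of 49.5°. Markers projected for 50° lie on the bar and on the red bead in the last scene picture. An earlier top view read about 1° lower, still well within the 5° allowed.
- **Forces:** During the lift the force at the tool reached about 19 N, because the arm was pushing slightly towards the hinge. I eased it back, and it was about 7 N at hand-in.
- **Things left alone:** The last picture shows the file, copper tube and hand trimmer in their original places.

No check failed.

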